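# Put the reloaded label printer back on line

## Robot

A 6-joint arm with a two-finger parallel gripper is mounted at the origin on a cart in front of the work surface, level with it; the furniture and walls round the work are solid. World frame = base frame: x ahead of the robot, y to its left, z up, the work surface at z = 0. Lengths are in mm, angles in rad, forces in N, time in s.
With the tool pointing down it reaches from about 300 to 775 mm from the base axis. Payload 14.6 kg.
Tool frame: the origin (TCP) lies on the centre line of the jaws, within the pads' length; the fingertips stand 22 mm ahead of it and the grasp point (between the pads) lies 3 mm ahead of it (manip.tcp_to_tips is the distance from the TCP to the fingertips, in mm); z points along the fingers, y is the direction in which the jaws open and shut (so a half turn about z gives the same grasp; the last joint's range is limited). The gripper opens to 94 mm and grips with 3 to 60 N. Pads are 16 mm wide; open, the fingers measure 119 mm over their backs; the gripper's body (75 mm by 177 mm) begins 78 mm behind the grasp point.
Start: joints at [-1.299, 0.3, 1.521, -0, 1.321, -0.067], TCP at [182.788, -518.727, 227.446] pointing down, gripper open.
Joint ranges: [-3.03, 3.03], [-0.79, 2.21], [0.23, 2.52], [-1.04, 4.18], [0, 3.07], [-2.55, 2.55]. Speed limits (rad/s): [2.22, 2.22, 2.57, 3.14, 3.14, 3.14].

## Interface

Orientations are given as [roll, pitch, yaw] about the fixed x, y, z axes, in that order (R = Rz(yaw) Ry(pitch) Rx(roll)).
In Python, from cell import manip, vision, workorder gives the robot as it stands.
- The arm moves only by the tool carry_out, never from a script. Its argument "deltas" is a list of rows, each a list of 3 entries, a list of its own where there are three numbers: the shift along the tool's x, y, z in cm, then the turn about the tool's z in degrees, then the opening, from 0 (shut) to 1 (fully open). A call has 1 to 20 rows; each row shifts and turns the commanded pose from where the row before left it, along the tool's axes as they then stand; what a row does not reach is not made up. A row lasts 1/12 s, in which the tool goes at most 41.7 mm and 7.16 degrees, less where a joint would pass 70% of its speed; a pose out of reach is approached as far as the arm can. A call with a gripper value outside its range is refused whole. The fingers move at their own pace and stop on an object; "grip_force" is the grip in N (left out, the last holds). Time passes only in rows, so rows that do not move let the fingers close. It gives the time, the measured TCP pose, the force and the opening at its end, in the units of the state.
- manip.read_state(): the state, without advancing time (a new reading comes with each control period).
- vision.camera(name): name is "scene" or "top"; returns (picture, depth): 400x640x3 uint8, red, green, blue; 400x640 float32, mm along the optical axis (not along the pixel's ray), 0 where there is no reading.
- vision.calibration(name): a dict with "mtx" (3x3 intrinsics, pixels), "eye" and "orientation" of the camera in the world. Camera axes: x right, y down, z forward; pixel columns grow to the right and rows downward; lengths in mm; the calibration is good to about 2 mm. A picture is of the moment at which its call begins. calibration takes no time and is no camera call.
- workorder.sign_off(): hands the job in, once; it reports no verdict.
The state is a dict: "clock": time; "joints": joint angles; "qd": joint speeds; "effort": joint torques, N m; "eef_pos": TCP position; "eef_rot": TCP orientation; "wrist_force": force on the tool from outside, world axes, zero at the start; "moment": the same for the moment, N m; "finger_gap": finger opening in mm.
Only numpy, scipy, OpenCV 4.12 (cv2) and the standard library are available. Lean on these libraries where they do the work, as an engineer would, in place of code of your own. Each camera call takes 0.05 s, during which the arm holds its last target.

## Task

The label printer has a fresh roll in and its cover stands open. Without gripping or lifting anything, push the cover over and press lightly on its ribbed patch until it clicks shut, then press the left end of the power rocker down so that the printer is on, and last tap the long feed key lightly to advance the first label. Touch no key or switch before its turn, leave the small round pause key alone, and do not shove the printer or disturb the things round it.

Things in the scene. Friction and masses are not known exactly. Their poses are not given: they have to be found in the camera images.
- printer: white and grey label printer, loose on rubber feet, 1.5 kg, 180 mm deep (x), 170 mm wide (y), 102 mm high when shut. Origin on the worktop, mid-width; front face 95 mm along its -x (robot side), rear 85 mm along +x, y left, z up. The front 43 mm is a key deck, 68 mm high: from left to right power rocker, feed key, pause key; behind lie roll bay and cover
- cover (a joint): hinge of the cover: 0 shut and latched (within 0.01), 1.57 upright; starts at 1.15 to 1.5 rad. Above about 0.8 rad it stays where it is left (about 1 N at its edge move it towards the robot); lower it sinks within 2 s by its own weight and rests on the catch about 0.08 rad ajar. About 5 N on the press patch snap it shut; pressed on, it gives 4 mm more on a rubber bumper (about 10 N) to a hard stop
- cover_hinge (a point): middle of the hinge line at the cover's lower rear edge, 75 mm behind the printer's origin, 71 mm up. Axes turn with the cover: shut, x points rearward, y left, z up. The cover is a shell 170 mm wide; its flat outer face lies 31 mm along z (so behind the hinge when open) from 0 to 95 mm along -x, then a bevel runs to the front edge 122 mm along -x
- press_patch (a point): ribbed patch (five low ribs, 36 x 19 mm) on the cover's outer face, in the middle near the front edge; the point lies on its surface, 82 mm from the hinge line; 103 mm above the worktop when shut. Press it straight down
- power_rocker (a joint): the power rocker, 20 x 34 mm, long side across the printer, on the left of the key deck. 0 rad is off (left end up, right end down), 0.40 is on (left end down, right end up); it snaps over past the middle, 0.20, and stays there. About 2 N on the end tip it
- rocker_on_end (a point): point on the top of the rocker's left end, 14 mm left of its pivot, to be pressed down; about 79 mm above the worktop when off, 5.6 mm lower when on
- feed_key (a joint): travel of the long feed key (16 x 31 mm, long side across the printer, in the middle of the deck): 0 up, 0.0035 m fully down; spring return, 2 N to start and 4 N fully down
- feed_top (a point): centre of the feed key's top, 74.5 mm above the worktop when up
- pause_key (a joint): travel of the small round pause key (18 mm across, on the right of the deck, 52 mm right of the feed key's centre), same spring and height as the feed key; not to be pressed
- label_roll: spare label roll, 41 mm across, 26 mm high, loose beside the printer; origin under its centre
- tamper: coffee tamper with a turned handle, 58 mm across, 94 mm high, loose; origin under its centre
- espresso_cup: small white cup, 61 x 79 x 56 mm, loose; origin under its centre
- bottle_cap: white bottle cap, 32 x 30 x 21 mm, loose; origin under its centre
- scoop: small blue scoop, 88 x 36 x 26 mm, loose; origin under its centre
- can_grey: grey food canister with a lid, 178 x 98 x 117 mm, loose; origin under its centre
- spice_jar: small jar, 44 mm across, 90 mm high, loose; origin under its centre
- salt_tub: low white tub, 71 mm across, 32 mm high, loose; origin under its centre

How it is judged (in metres and radians):
On the way, in this order (a step that is already met when the one before it is completed fails the run):
1. the cover is shut and latched (value of joint cover below 0.025 rad), for 0.2 s.
2. the power rocker is on (value of joint power_rocker above 0.33 rad), for 0.1 s.
3. the feed key is tapped down (value of joint feed_key above 0.002 m), for 0.03 s.
At the end, for the whole second after the job is handed in: the cover is shut and latched (within 0.025 rad), the power rocker is on (above 0.33 rad), both keys are up again, and the printer stands level within 20 mm of where it was (value of joint cover below 0.025 rad and value of joint power_rocker above 0.33 rad and value of joint each of feed_key, pause_key below 0.001 m and distance of printer from where it was at the start of the episode below 0.02 m and angle between printer's own z axis and vertical below 0.05 rad); the robot touches nothing.
It fails at once if out of turn: power switched on or feed key pressed while the cover was open, or feed key pressed while the printer was off ((value of joint cover above 0.035 rad and (value of joint power_rocker above 0.2 rad or value of joint feed_key above 0.0015 m)) or (value of joint feed_key above 0.0015 m and value of joint power_rocker below 0.2 rad)).
It fails at once if the pause key was pressed (value of joint pause_key above 0.0015 m).
It fails at once if the printer was pressed or pushed hard (over 30 N) (contact force between any of the fingers, the arm and printer above 30 N).
It fails at once if the printer was shoved more than 20 mm, lifted or tipped (distance of printer from where it was at the start of the episode above 0.02 m or height (world z) of printer above 0.01 m or angle between printer's own z axis and vertical above 0.08 rad).
It fails at once if a thing round the printer was lifted, carried or knocked away (distance of any of label_roll, tamper, espresso_cup, bottle_cap, scoop, can_grey, spice_jar, salt_tub from where it was at the start of the episode above 0.025 m).
It also fails if it takes over 54 s, if anything falls off the work surface, if the arm or the gripper's body presses on something with over 40 N, if the wrist force passes 120 N, or if a joint passes its speed limit or range.

## Working session

There is one attempt and no reset: what is moved stays moved. The work goes in short steps, Python scripts to look and compute and a tool call to move; the robot and the scene stay as the last step left them, time stands still between calls to the robot, and variables do not carry over. Pictures are saved under pics/ and viewed, and the job is handed in when it is done.

Besides the shell and the picture viewer there is one more tool, called after "Emit:" as name(argument=value, ...), one argument or row to a line, values as JSON. carry_out: Moves the arm, as the interface text tells. Its arguments: {"type":"object","properties":{"deltas":{"type":"array","items":{"type":"array"}},"grip_force":{"type":"number"}},"required":["deltas"]}

```bash
ls; mkdir -p pics; python3 - <<'E'
from cell import manip, vision, workorder
import cv2,numpy as np
s=manip.read_state();print(s)
for n in("scene","top"):
    p,d=vision.camera(n);cv2.imwrite(f"pics/{n}0.png",p[:,:,::-1]);np.savez(f"{n}0.npz",p=p,d=d);c=vision.calibration(n);print(n,c)
E
```

```text
pics
{'clock': 0.0, 'joints': array([-1.29858154e+00,  3.00469830e-01,  1.52163224e+00,  9.56661081e-06,
        1.32070446e+00, -6.66161548e-02]), 'qd': array([ 3.04042926e-04,  1.33274795e-04, -4.98058470e-05,  7.20573967e-04,
        6.52003465e-04,  2.48980333e-04]), 'effort': array([-5.07048389e-04, -5.31803906e+01, -3.52735770e+01,  7.08722044e-02,
        2.44771270e-02, -2.37865919e-05]), 'eef_pos': array([ 182.73282388, -518.48220993,  226.86537502]), 'eef_rot': array([-3.14038209e+00, -9.00493819e-05,  3.38828517e-01]), 'wrist_force': array([-0.20580961,  0.47697856,  0.29325374]), 'moment': array([-0.00545396,  0.02460291,  0.0063062 ]), 'finger_gap': 93.97963060203655}
scene {'mtx': array([[376.15095929,   0.        , 317.53610146],
       [  0.        , 376.15095929, 201.4268928 ],
       [  0.        ,   0.        ,   1.        ]]), 'eye': array([-363.04739652,  457.48678422,  619.76920454]), 'orientation': array([-2.07659929,  0.01516319, -2.11965225])}
top {'mtx': array([[452.19655221,   0.        , 317.82165627],
       [  0.        , 452.19655221, 206.36125312],
       [  0.        ,   0.        ,   1.        ]]), 'eye': array([ 319.54769303,  -65.45102816, 1286.18196863]), 'orientation': array([-2.99958814,  0.01006192, -1.58496911])}
```

View pics/scene0.png

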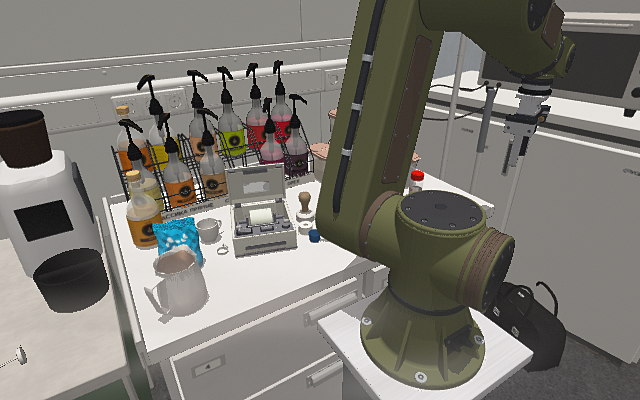

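View pics/top0.png

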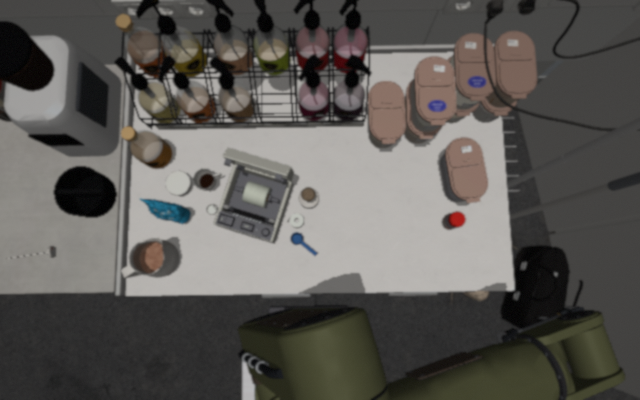

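The printer shows near (262,215) in the scene picture and (252,200) in the top one, turned a little, with its cover upright. I'll enlarge both views and project the depth.

```bash
cat > h.py <<'E'
import numpy as np,cv2
from scipy.spatial.transform import Rotation as Ro
from cell import vision
def cal(n):
    c=vision.calibration(n);return c['mtx'],c['eye'],Ro.from_euler('xyz',c['orientation']).as_matrix()
def ray(n,u,v):
    K,e,R=cal(n);return e,R@np.array([(u-K[0,2])/K[0,0],(v-K[1,2])/K[1,1],1])
def plane(n,u,v,z):
    e,d=ray(n,u,v);return e+d*(z-e[2])/d[2]
def cloud(n,d):
    K,e,R=cal(n);v,u=np.mgrid[:d.shape[0],:d.shape[1]]
    return np.dstack([(u-K[0,2])/K[0,0]*d,(v-K[1,2])/K[1,1]*d,d])@R.T+e
def proj(n,P):
    K,e,R=cal(n);q=K@(R.T@(np.asarray(P)-e));return q[:2]/q[2]
E
python3 - <<'E'
from h import *
for n,(x0,y0,w,h) in dict(top=(160,130,180,140),scene=(180,150,150,115)).items():
    f=np.load(n+"0.npz");p=f['p'];W=cloud(n,f['d'])
    cv2.imwrite(f"pics/{n}z.png",cv2.resize(p[y0:y0+h,x0:x0+w,::-1],None,fx=4.4 if n=="top" else 5,fy=4.4 if n=="top" else 5,interpolation=cv2.INTER_CUBIC))
    if n=="top":
        np.set_printoptions(linewidth=220)
        print(W[145:250:5,210:330:6,2].round().astype(int)); print(W[145,210],W[245,324])
E
```

```text
[[   0   -2    3    0    6   -4   -1    6    8    4    5    0    1    5   -1    6   -1    1   -2    0]
 [  -1   -5    0  184  173    2    1    2   -1   -1   -1    3   -4    2    4    0    4    1    0    3]
 [   0   -4  195  188  188  184  177  173    4    1    0    1   -3    4    1    3    5    3    4    2]
 [   0    3    1  192  194  200  190  187  184  178  170    2   -6    0   -4    2    1   -5    2   -2]
 [  -1    0   -1  194   69   77   77  196  198  188  186  182  174    0   -5    2    3   -2    0   -1]
 [  54   -3    2    9   63   70   54   68   75   71  197  190  190  180    1    3    4    2    1    3]
 [  18   50   -3   -2   50   13   11   16   32   66   69  193   84  168    1    1    3    0    5   -2]
 [  17   -1    3   73   34   11   13   16   13   10   13  195   77   67    2   -1   -1    2    1   -3]
 [  21   -1    3   64   11   17   72   67   64    9   14   15   14   65    3    0    0    4    2    2]
 [   3    1   -1   62   15   56   78   72   73   68   27   16   16   67    4   -2   92   91    1    0]
 [   3    4    2   46    9   15   67   74   76   76   58   15   14   3
[... 451 characters left out ...]
   70   81   72   68   65   66   69   47   61   72   66    8    9   12   27   -1   -1    3    3]
 [  -4   64   68   75   71   72   75   79   68   70 1286   66    1    3   22   27    7    3    0    6]
 [   3   -2    1    5   61   67   74   69   64   78   66   53   -1   -1    4    2    4    2   -1   -1]
 [  -1    6    3    5    4    0   39   68   65   70   71   19    4   -1    4   10   -2   -5    1    1]
 [   1    1    0   -1    3    1    2    3    3   53   67    3    2    2    8    3    4    2    5    3]
 [  -2   -3    2    3    4   -2    0    2    2    0    0    4    1    4    3   -3   26    3    4    1]]
[6.90484986e+02 2.58895127e+02 4.30418108e-01] [392.4959946  -71.07655943   1.07885407]
```

View pics/topz.png

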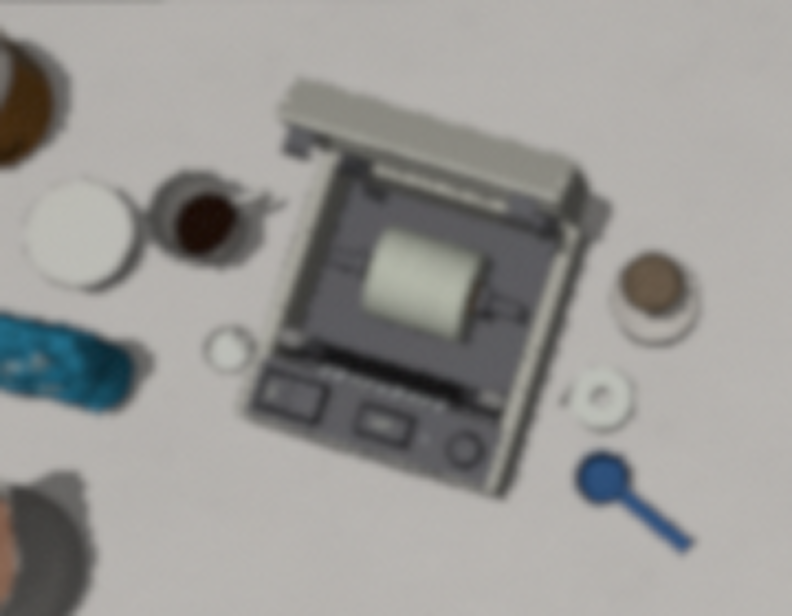

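View pics/scenez.png

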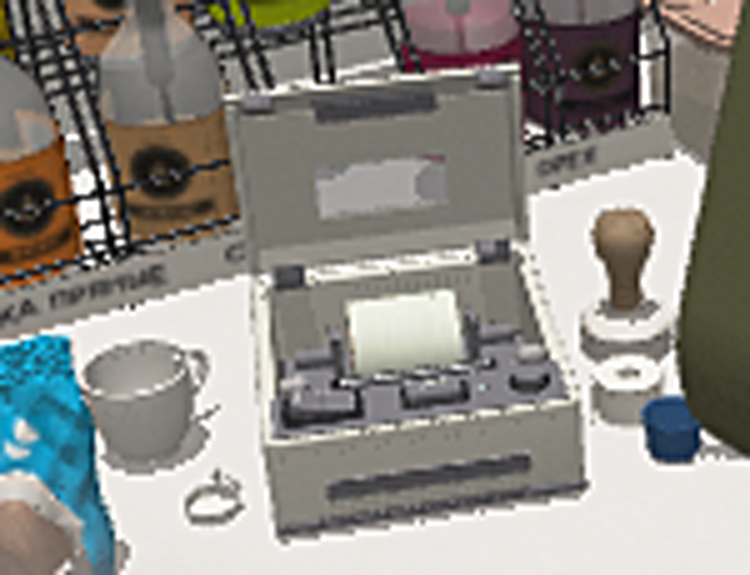

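The top zoom shows the printer with front deck corners at about (245,413) and (500,495), the rocker at (292,397), the feed key at (385,423) and the pause key at (465,449). The open cover's rear rim runs from (290,85) to (585,165), and the scene zoom shows the same layout. Next I measure from both views.

```bash
python3 - <<'E'
from h import *
np.set_printoptions(precision=1,suppress=True)
T=lambda X,Y:(160+(X+.5)/4.4-.5,130+(Y+.5)/4.4-.5)
S=lambda X,Y:(180+(X+.5)/5-.5,150+(Y+.5)/5-.5)
pts=[("rocker",292,397,76),("feed",386,423,74.5),("pause",465,449,74.5),("FL",245,412,68),("FR",500,495,68)]
for k,x,y,z in pts: print("top",k,plane("top",*T(x,y),z))
for k,x,y,z in [("rocker",323,402,76),("feed",434,388,74.5),("pause",531,377,74.5),("FL",273,436,68),("FR",583,402,68),("FLb",284,540,3),("FRb",588,488,3)]: print("sc",k,plane("scene",*S(x,y),z))
# side cloud fit: front face & cover from depth
for n in("top","scene"):
    f=np.load(n+"0.npz");W=cloud(n,f['d'])
    m=(W[...,0]>380)&(W[...,0]<720)&(W[...,1]>-10)&(W[...,1]<260)
    c=W[m&(W[...,2]>60)&(W[...,2]<220)]
    print(n,len(c))
    np.save(n+"c.npy",c)
E
```

```text
top rocker [459.9 192.5  76. ]
top feed [443.1 134.9  74.5]
top pause [426.4  86.5  74.5]
top FL [451.9 223.1  68. ]
top FR [398.5  65.8  68. ]
sc rocker [451.7 195.7  76. ]
sc feed [434.5 139.7  74.5]
sc pause [416.   91.   74.5]
sc FL [447.4 226.   68. ]
sc FR [388.2  74.6  68. ]
sc FLb [445.4 229.    3. ]
sc FRb [398.8  68.8   3. ]
top 3150
scene 3229
```

```bash
cat > ov.py <<'E'
from h import *
import sys
def overlay(ox,oy,yaw,th,out,imgs=("top0.npz","scene0.npz")):
    R=np.array([[np.cos(yaw),-np.sin(yaw),0],[np.sin(yaw),np.cos(yaw),0],[0,0,1]])
    w=lambda p:R@np.array(p,float)+[ox,oy,0]
    c,s=np.cos(th),np.sin(th)
    # cover: local (x,y,z)-> opening: -x goes up, z goes to rear
    cv=lambda x,y,z:(75+x*c+z*s,y,71-x*s+z*c)
    polys=[([(-95,85,68),(-95,-85,68),(-52,-85,68),(-52,85,68)],1),([(-95,85,0),(-95,-85,0),(-95,-85,68),(-95,85,68)],1),
     ([(-73.5+a*8,b*15.5,74.5) for a,b in((1,1),(1,-1),(-1,-1),(-1,1))],1),
     ([(-73.5+9*np.cos(t),-52+9*np.sin(t),74.5) for t in np.arange(0,6.3,.4)],1),
     ([cv(0,85,31),cv(0,-85,31),cv(-95,-85,31),cv(-95,85,31)],1),([cv(-122,85,0),cv(-122,-85,0),cv(-95,-85,31),cv(-95,85,31)],1)]
    for n,f,(x0,y0,W,H),k in(("top",imgs[0],(190,130,130,120),6),("scene",imgs[1],(215,155,95,105),6)):
        p=np.load(f)['p'][y0:y0+H,x0:x0+W,::-1];I=cv2.resize(p,None,fx=k,fy=k,interpolation=cv2.INTER_CUBIC)
        for q,cl in polys:
            P=np.array([(proj(n,w(a))-[x0,y0]+.5)*k-.5 for a in q])
            cv2.polylines(I,[np.round(P).astype(np.int32)],True,(0,0,255),1)
        cv2.imwrite(f"pics/{out}_{n}.png",I)
E
python3 -c "
from ov import *
y=np.radians(-18.8);overlay(443+73.5*np.cos(y),135+73.5*np.sin(y),y,1.4,'ov1')"
```

```text
(no output)
```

View pics/ov1_top.png

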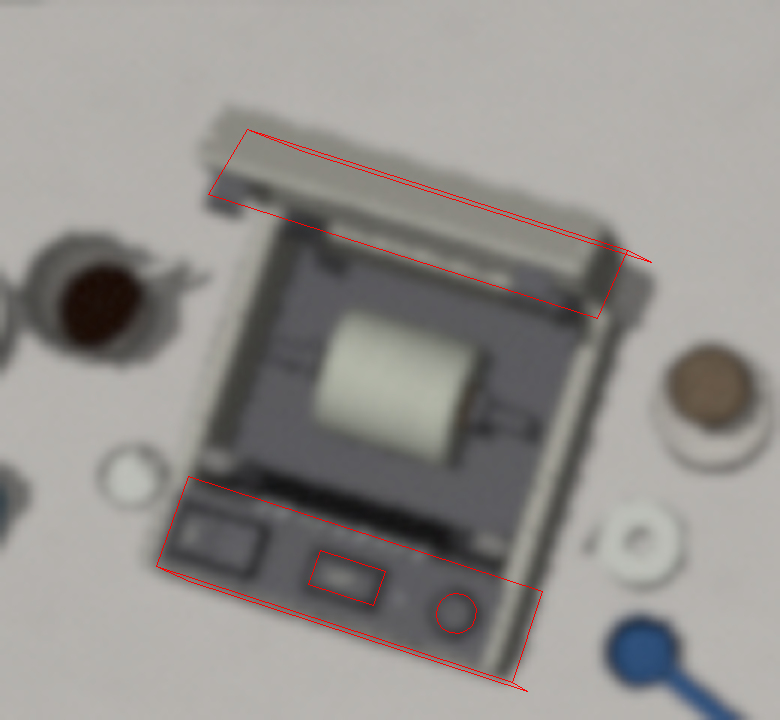

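View pics/ov1_scene.png

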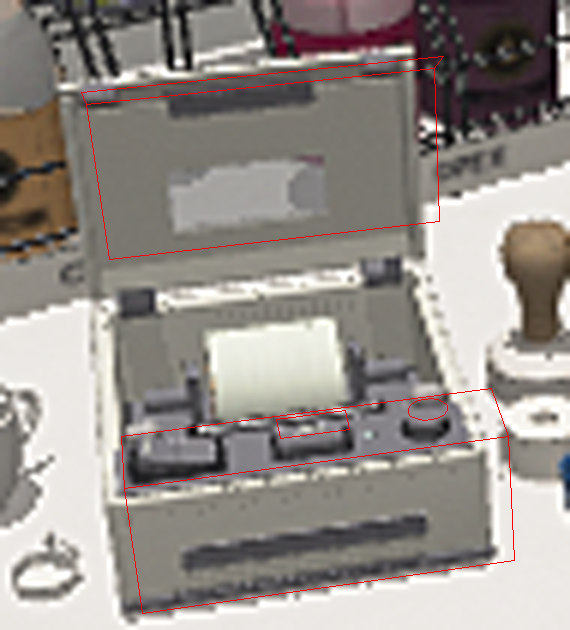

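```bash
python3 -c "
import cv2,numpy as np
p=np.load('scene0.npz')['p'][210:258,225:302,::-1]
cv2.imwrite('pics/sdeck.png',cv2.resize(p,None,fx=10,fy=10,interpolation=cv2.INTER_NEAREST))
p=np.load('top0.npz')['p'][195:250,208:288,::-1]
cv2.imwrite('pics/tdeck.png',cv2.resize(p,None,fx=10,fy=10,interpolation=cv2.INTER_NEAREST))
"
```

```text
(no output)
```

View pics/sdeck.png

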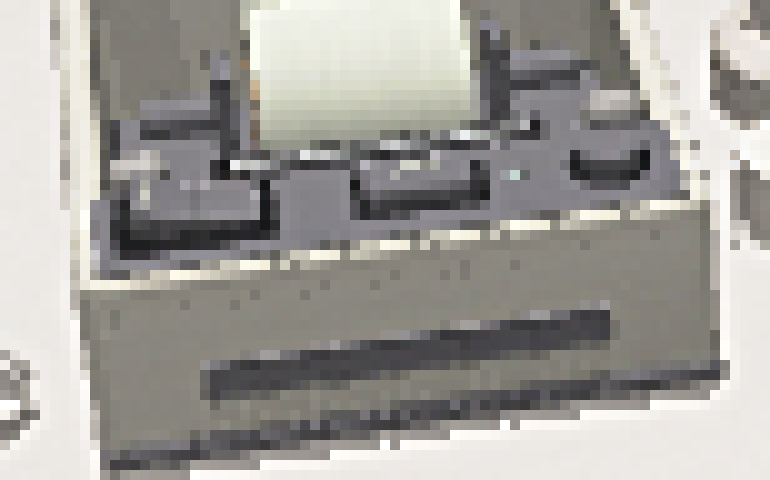

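View pics/tdeck.png

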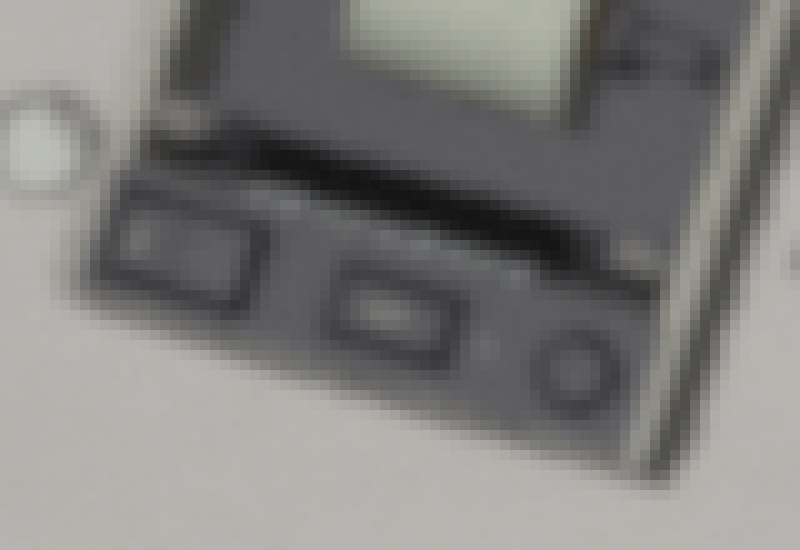

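```bash
python3 - <<'E'
from h import *
np.set_printoptions(precision=1,suppress=True)
o=-.0
D=dict(rocker=((182,250),(193,198)),feed=((397,317),(420,168)),pause=((578,370),(610,152)),FL=((72,285),(80,288)),FR=((640,470),(712,203)),FRb=((675,487),(725,375)))
z=dict(rocker=76,feed=74.5,pause=74.5,FL=68,FR=68,FRb=2)
for k,(t,s) in D.items():
    tu=(208+t[0]/10-.5,195+t[1]/10-.5);su=(225+s[0]/10-.5,210+s[1]/10-.5)
    a=ray("top",*tu);b=ray("scene",*su)
    A=np.c_[a[1],-b[1]];q=np.linalg.lstsq(A,b[0]-a[0],rcond=None)[0]
    pa=a[0]+a[1]*q[0];pb=b[0]+b[1]*q[1]
    print(k,"top",plane("top",*tu,z[k])[:2],"sc",plane("scene",*su,z[k])[:2],"tri",(pa+pb)/2,np.linalg.norm(pa-pb))
for n in("top","scene"):
    f=np.load(n+"0.npz");W=cloud(n,f['d'])
    m=(W[...,0]>330)&(W[...,0]<420)&(W[...,1]>130)&(W[...,1]<260);print(n,'table z',np.median(W[m&(abs(W[...,2])<15)][:,2]))
E
```

```text
rocker top [460.8 193.3] sc [455.4 195.4] tri [461.1 193.8  72.4] 0.545158190445845
feed top [441.9 135.3] sc [438.4 137.6] tri [442.3 135.9  71.8] 0.3089461687923336
pause top [426.9  86.5] sc [417.8  91. ] tri [427.3  86.9  68.1] 0.7256404224649511
FL top [452.6 224.8] sc [443.3 232.2] tri [454.1 227.9  59.9] 2.57819745987973
FR top [400.2  70.5] sc [389.7  75.3] tri [400.3  70.7  60.6] 1.4300822780948663
FRb top [399.6  67.9] sc [401.2  68.2] tri [399.8  68.3   2.8] 1.0621684321471168
top table z 1.4487757551055438
scene table z -2.556815482630782
```

Feed key is about (441,136), pause (426,87) and rocker (460,193), with printer yaw about -18.4°. Top-view spacings match the given sizes (feed to pause 51 mm, expected 52); the scene view agrees within a few mm. Before going behind the cover I check the clearance there and the cover face itself.

```bash
python3 - <<'E'
from h import *
np.set_printoptions(precision=0,suppress=True,linewidth=200)
y=np.radians(-18.4);f=np.array([441,136.]);o=f+73.5*np.array([np.cos(y),np.sin(y)]);print("origin",o)
ex=np.array([np.cos(y),np.sin(y)]);ey=np.array([-ex[1],ex[0]])
for n in("top","scene"):
    W=cloud(n,np.load(n+"0.npz")['d']).reshape(-1,3)
    l=np.c_[(W[:,:2]-o)@ex,(W[:,:2]-o)@ey,W[:,2]]
    print(n)
    for a in range(20,300,20):
        q=l[(abs(l[:,1])<100)&(l[:,0]>=a)&(l[:,0]<a+20)&(l[:,2]>30)]
        print(a,len(q),np.percentile(q[:,2],[5,50,98]) if len(q)>3 else '')
    c=l[(abs(l[:,1])<70)&(l[:,0]>20)&(l[:,0]<130)&(l[:,2]>110)&(l[:,2]<215)]
    for z in range(110,215,10):
        q=c[(c[:,2]>=z)&(c[:,2]<z+10)]
        if len(q): print('z',z,len(q),np.percentile(q[:,0],[3,50,97]))
E
```

```text
origin [511. 113.]
top
20 313 [42. 69. 78.]
40 206 [ 39.  66. 197.]
60 612 [ 42. 188. 198.]
80 658 [ 69. 176. 189.]
100 12 [ 81. 168. 171.]
120 0 
140 0 
160 0 
180 0 
200 79 [34. 49. 98.]
220 207 [ 33.  85. 270.]
240 267 [ 35.  90. 149.]
260 426 [ 38. 108. 299.]
280 571 [ 77. 157. 318.]
z 160 9 [ 79. 100. 100.]
z 170 176 [ 75.  95. 100.]
z 180 232 [74. 84. 91.]
z 190 239 [53. 72. 79.]
scene
20 91 [37. 63. 72.]
40 66 [ 46. 187. 192.]
60 857 [ 36.  72. 191.]
80 1144 [ 69. 126. 172.]
100 532 [ 75.  96. 141.]
120 0 
140 0 
160 0 
180 0 
200 0 
220 4 [122. 125. 286.]
240 36 [122. 135. 154.]
260 178 [108. 127. 296.]
280 389 [110. 152. 313.]
z 110 144 [ 92. 100. 103.]
z 120 126 [ 92.  99. 103.]
z 130 143 [ 89.  98. 101.]
z 140 140 [ 93.  97. 101.]
z 150 118 [ 92.  96. 100.]
z 160 72 [71. 94. 99.]
z 170 125 [69. 74. 88.]
z 180 112 [51. 71. 77.]
z 190 39 [52. 69. 73.]
```

```bash
cat > g.py <<'E'
import sys,numpy as np
from scipy.spatial.transform import Rotation as Ro
from cell import manip
y=np.radians(-18.4);o=np.array([511.,113.]);ex=np.array([np.cos(y),np.sin(y)]);ey=np.array([-ex[1],ex[0]])
s=manip.read_state();P=s['eef_pos'];r=s['eef_rot']
np.set_printoptions(precision=2,suppress=True)
l=P[:2]-o
print('t',s['clock'],'P',P,'yaw',np.degrees(r[2]),'rp',r[:2],'local',l@ex,l@ey,P[2],'F',s['wrist_force'],'gap',s['finger_gap'],'j',s['joints'])
def go(x,yy,z,R=None):
    t=np.r_[o+ex*x+ey*yy,z];R=Ro.from_euler('xyz',r) if R is None else R
    return R.inv().apply(t-P)/10,t
if len(sys.argv)>=4:
    a=list(map(float,sys.argv[1:4]));R=Ro.from_euler('xyz',[np.pi,0,np.radians(float(sys.argv[4]))]) if len(sys.argv)>4 else None
    print('delta cm',*go(*a,R))
E
python3 g.py 135 0 340 -18.4
```

```text
t 0.1 P [ 182.72 -518.54  226.94] yaw 19.41006581228834 rp [-3.14 -0.  ] local -112.15539130597531 -702.8768718050377 226.94375579719627 F [0.33 0.2  0.31] gap 94.15292308440331 j [-1.3   0.3   1.52 -0.    1.32 -0.07]
delta cm [ 24.72 -70.29 -11.31] [639.1   70.39 340.  ]
```

Emit:
carry_out(
  deltas=[
    [[0, 0, -2], 0, 0],
    [[0, 0, -2], 5.4, 0],
    [[0, 0, -2], 5.4, 0],
    [[0, 0, -2], 5.4, 0],
    [[0, 0, -2], 5.4, 0],
    [[0, 0, -1.5], 5.4, 0],
    [[0, 0, 0], 5.4, 0],
    [[0, 0, 0], 5.4, 0],
    [[0, 0, 0], 0, 0],
  ],
)

```text
clock: 0.85
eef_pos: [182.7, -518.7, 342.3]
eef_rot: [-3.141, 0.0, -0.325]
wrist_force: [0.6, -0.1, -0.1]
finger_gap: 37.1
```

Emit:
carry_out(
  deltas=[
    [[0.5, -1.5, 0], 0, 0],
    [[1, -2.9, 0], 0, 0],
    [[1, -2.9, 0], 0, 0],
    [[1, -2.9, 0], 0, 0],
    [[1, -2.9, 0], 0, 0],
    [[1, -2.9, 0], 0, 0],
    [[1, -2.9, 0], 0, 0],
    [[1, -2.9, 0], 0, 0],
    [[1, -2.9, 0], 0, 0],
    [[1, -2.9, 0], 0, 0],
    [[1, -2.9, 0], 0, 0],
    [[1, -2.9, 0], 0, 0],
    [[1, -2.9, 0], 0, 0],
    [[1, -2.9, 0], 0, 0],
    [[1, -2.9, 0], 0, 0],
    [[1, -2.9, 0], 0, 0],
    [[1, -2.9, 0], 0, 0],
    [[1, -2.9, 0], 0, 0],
    [[1, -2.9, 0], 0, 0],
    [[1, -2.9, 0], 0, 0],
  ],
)

```text
clock: 2.52
eef_pos: [546.7, -40.9, 342.3]
eef_rot: [-3.142, 0.0, -0.317]
wrist_force: [1.0, -0.8, 0.2]
finger_gap: 0.4
```

```bash
python3 g.py 135 0 340 -18.4
```

```text
t 2.5167 P [546.68 -40.91 342.26] yaw -18.161741194889178 rp [-3.14  0.  ] local 82.44237631049432 -134.77908650210833 342.2577761039126 F [ 1.   -0.81  0.2 ] gap 0.42616030992981513 j [-0.14  0.24  1.34  0.    1.57  1.75]
delta cm [  5.26 -13.48   0.23] [639.1   70.39 340.  ]
```

Emit:
carry_out(
  deltas=[
    [[1, -2.6, 0], 0, 0],
    [[1, -2.6, 0], 0, 0],
    [[1, -2.6, 0], 0, 0],
    [[1, -2.6, 0], 0, 0],
    [[0.6, -1.5, 0], 0, 0],
    [[0, 0, 0], 0, 0],
    [[0, 0, 0], 0, 0],
    [[0, 0, 0], 0, 0],
  ],
)

```text
clock: 3.18
eef_pos: [627.0, 55.1, 342.4]
eef_rot: [3.141, 0.0, -0.319]
wrist_force: [-0.4, -0.3, -0.3]
finger_gap: 0.6
```

```bash
python3 g.py 135 0 172 -18.4
```

```text
t 3.1833 P [626.99  55.14 342.39] yaw -18.302646148954775 rp [3.14 0.  ] local 128.32511032574013 -18.288295706906784 342.3867425536376 F [-0.42 -0.26 -0.32] gap 0.5977344141606755 j [ 0.03  0.44  1.08 -0.    1.63  1.92]
delta cm [ 0.67 -1.83 17.04] [639.1   70.39 172.  ]
```

Now I correct the sideways error, then lower behind the cover.

Emit:
carry_out(
  deltas=[
    [[0.4, -0.9, 0], 0, 0],
    [[0.3, -0.9, 0], 0, 0],
    [[0, 0, 2], 0, 0],
    [[0, 0, 2], 0, 0],
    [[0, 0, 2], 0, 0],
    [[0, 0, 2], 0, 0],
    [[0, 0, 2], 0, 0],
    [[0, 0, 0], 0, 0],
    [[0, 0, 0], 0, 0],
  ],
)

```text
clock: 3.93
eef_pos: [639.6, 69.9, 242.5]
eef_rot: [3.141, 0.001, -0.321]
wrist_force: [-0.0, 0.2, 0.7]
finger_gap: 0.4
```

```bash
python3 - <<'E'
from cell import vision
import cv2,numpy as np
for n,(x0,y0,w,h) in dict(top=(160,110,180,140),scene=(180,110,150,150)).items():
    p,d=vision.camera(n);np.savez(n+'1.npz',p=p,d=d)
    cv2.imwrite(f"pics/{n}1.png",cv2.resize(p[y0:y0+h,x0:x0+w,::-1],None,fx=4,fy=4,interpolation=cv2.INTER_CUBIC))
E
python3 g.py 135 0 172 -18.4
```

```text
t 4.0333 P [640.27  70.05 244.25] yaw -18.389010473233846 rp [-3.14 -0.  ] local 136.21738752021605 0.04449879286448091 244.24877735270906 F [ 0.74 -0.91  0.35] gap 0.5984447191646597 j [0.05 0.5  1.2  0.   1.44 1.94]
delta cm [-0.12  0.    7.22] [639.1   70.39 172.  ]
```

View pics/top1.png

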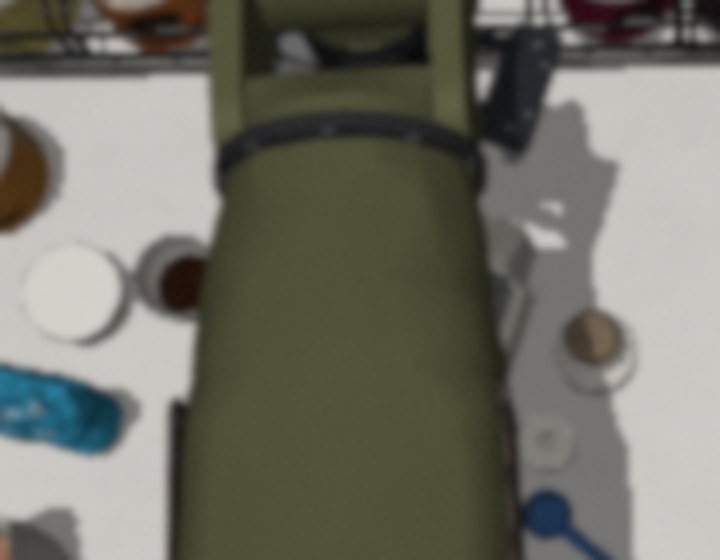

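View pics/scene1.png

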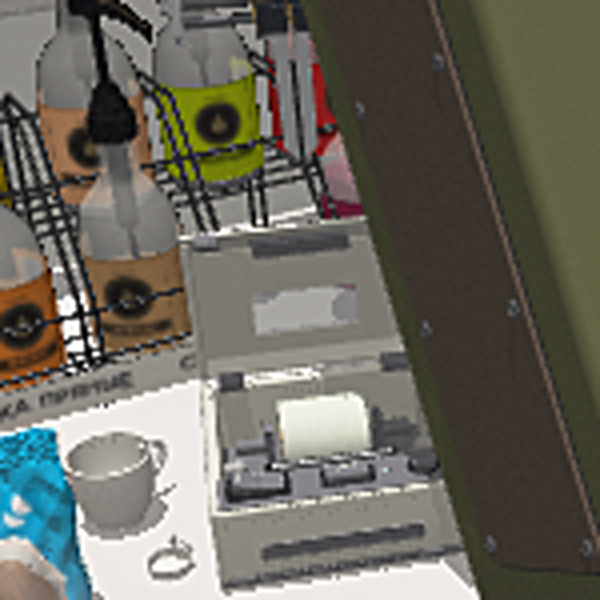

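In the scene view the closed fingers hang behind and above the cover at about (290,100). In the top view the arm hides the printer. Lowering behind the cover now.

Emit:
carry_out(
  deltas=[
    [[0, 0, 1.5], 0, 0],
    [[0, 0, 1.5], 0, 0],
    [[0, 0, 1.5], 0, 0],
    [[0, 0, 1.5], 0, 0],
    [[0, 0, 1.0], 0, 0],
    [[0, 0, 0], 0, 0],
    [[0, 0, 0], 0, 0],
    [[-0.5, 0, 0], 0, 0],
    [[-0.5, 0, 0], 0, 0],
    [[-0.5, 0, 0], 0, 0],
    [[-0.5, 0, 0], 0, 0],
    [[0, 0, 0], 0, 0],
  ],
)

```text
clock: 5.03
eef_pos: [620.2, 76.9, 173.0]
eef_rot: [-3.141, -0.0, -0.32]
wrist_force: [0.3, 0.4, 0.8]
finger_gap: 0.2
```

```bash
python3 g.py 44 0 172 -18.4
```

```text
t 5.0333 P [620.2   76.9  172.98] yaw -18.36288161532434 rp [-3.14 -0.  ] local 115.01245680507976 0.21745326935476597 172.98318049379333 F [0.35 0.38 0.8 ] gap 0.21464510191205075 j [0.06 0.51 1.36 0.   1.27 1.96]
delta cm [-7.1   0.02  0.1 ] [552.75  99.11 172.  ]
```

Emit:
carry_out(
  deltas=[
    [[-0.4, 0, 0], 0, 0],
    [[-0.4, 0, 0], 0, 0],
    [[-0.4, 0, 0], 0, 0],
    [[-0.4, 0, 0], 0, 0],
    [[-0.4, 0, 0], 0, 0],
    [[-0.4, 0, 0], 0, 0],
    [[-0.4, 0, 0], 0, 0],
    [[-0.4, 0, 0], 0, 0],
    [[-0.4, 0, 0], 0, 0],
    [[-0.4, 0, 0], 0, 0],
  ],
)

```text
clock: 5.87
eef_pos: [582.5, 89.2, 172.3]
eef_rot: [3.141, 0.0, -0.321]
wrist_force: [-0.0, -0.3, 0.0]
finger_gap: 0.1
```

```bash
python3 - <<'E'
from cell import vision
import cv2,numpy as np
p,d=vision.camera("scene");cv2.imwrite("pics/scene2.png",cv2.resize(p[110:260,180:330,::-1],None,fx=4,fy=4,interpolation=cv2.INTER_CUBIC))
E
python3 g.py 44 0 172 -18.4
```

```text
t 5.9167 P [582.01  89.44 172.29] yaw -18.376964612446255 rp [3.14 0.  ] local 74.81446580996773 0.057813003166201665 172.29128055799458 F [-0.96  0.39  0.49] gap 0.52435175905224 j [0.09 0.43 1.47 0.   1.24 1.98]
delta cm [-3.08  0.01  0.03] [552.75  99.11 172.  ]
```

View pics/scene2.png

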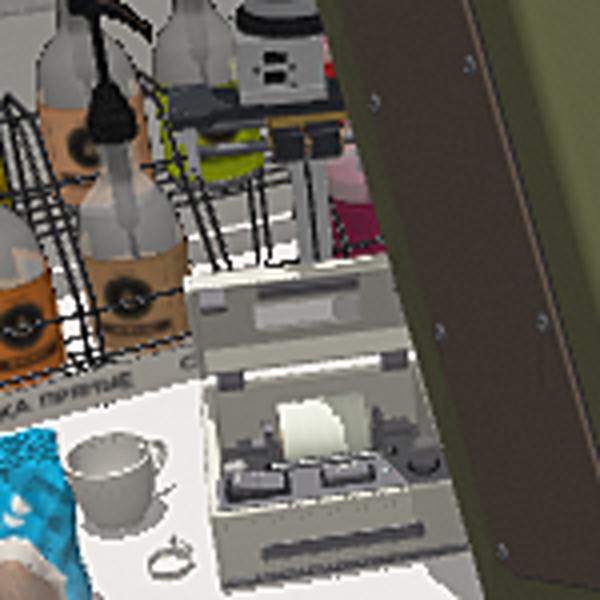

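The cover is tilting forward with the fingers behind it (at (310,250)), so I continue.

Emit:
carry_out(
  deltas=[
    [[-0.4, 0, 0], 0, 0],
    [[-0.4, 0, 0], 0, 0],
    [[-0.4, 0, 0], 0, 0],
    [[-0.4, 0, 0], 0, 0],
    [[-0.4, 0, 0], 0, 0],
    [[-0.4, 0, 0], 0, 0],
    [[-0.4, 0, 0], 0, 0],
    [[-0.4, 0, 0], 0, 0],
    [[-0.4, 0, 0], 0, 0],
    [[-0.4, 0, 0], 0, 0],
    [[0, 0, -0.5], 0, 0],
    [[0, 0, -2], 0, 0],
    [[0, 0, 0], 0, 0],
    [[0, 0, 0], 0, 0],
    [[0, 0, 0], 0, 0],
    [[0, 0, 0], 0, 0],
    [[0, 0, 0], 0, 0],
  ],
)

```text
clock: 7.33
eef_pos: [544.8, 101.6, 196.7]
eef_rot: [3.141, 0.001, -0.321]
wrist_force: [0.2, 0.7, 0.2]
finger_gap: 0.6
```

```bash
python3 - <<'E'
from cell import vision
import cv2,numpy as np
p,d=vision.camera("scene");cv2.imwrite("pics/scene3.png",cv2.resize(p[110:260,180:330,::-1],None,fx=4,fy=4,interpolation=cv2.INTER_CUBIC))
E
python3 g.py -7 0 172 -18.4
```

```text
t 7.3833 P [544.83 101.66 196.85] yaw -18.390512009537826 rp [3.14 0.  ] local 35.67895834390896 -0.08538643942930767 196.85185460689337 F [-0.28 -0.2  -0.67] gap 0.713928360456537 j [0.12 0.34 1.55 0.   1.26 2.01]
delta cm [-4.27 -0.01  2.49] [504.36 115.21 172.  ]
```

View pics/scene3.png

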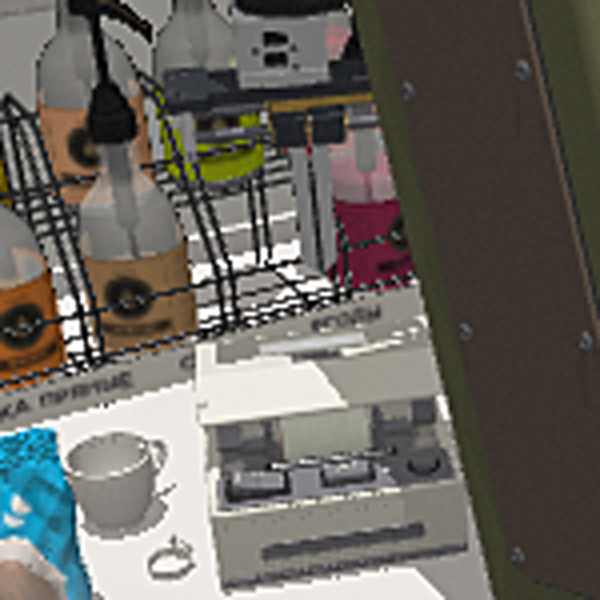

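The cover is now sinking by itself. I move above the patch and let it settle.

Emit:
carry_out(
  deltas=[
    [[0, 0, 0], 0, 0],
    [[0, 0, 0], 0, 0],
    [[0, 0, 0], 0, 0],
    [[0, 0, 0], 0, 0],
    [[0, 0, 0], 0, 0],
    [[0, 0, 0], 0, 0],
    [[0, 0, 0], 0, 0],
    [[0, 0, 0], 0, 0],
    [[-0.5, 0, 0], 0, 0],
    [[-0.7, 0, 0], 0, 0],
    [[-0.7, 0, 0], 0, 0],
    [[-0.7, 0, 0], 0, 0],
    [[-0.7, 0, 0], 0, 0],
    [[-0.7, 0, 0], 0, 0],
    [[-0.3, 0, 0], 0, 0],
    [[0, 0, 1], 0, 0],
    [[0, 0, 1], 0, 0],
    [[0, 0, 1], 0, 0],
    [[0, 0, 0], 0, 0],
    [[0, 0, 0], 0, 0],
  ],
)

```text
clock: 9.05
eef_pos: [504.0, 115.1, 166.4]
eef_rot: [3.141, 0.002, -0.321]
wrist_force: [-0.1, -0.1, 1.2]
finger_gap: 0.5
```

```bash
python3 - <<'E'
from h import *
p,d=vision.camera("scene");cv2.imwrite("pics/scene4.png",cv2.resize(p[140:260,210:310,::-1],None,fx=6,fy=5,interpolation=cv2.INTER_CUBIC))
E
python3 g.py -7 0 125 -18.4
```

```text
t 9.1 P [504.28 115.17 167.12] yaw -18.398549290425443 rp [3.14 0.  ] local -7.058267412074926 -0.06608398102236207 167.12192530622423 F [-0.22 -0.01 -0.12] gap 0.03929817981240054 j [ 0.15  0.29  1.68 -0.    1.17  2.05]
delta cm [ 0.01 -0.01  4.21] [504.36 115.21 125.  ]
```

View pics/scene4.png

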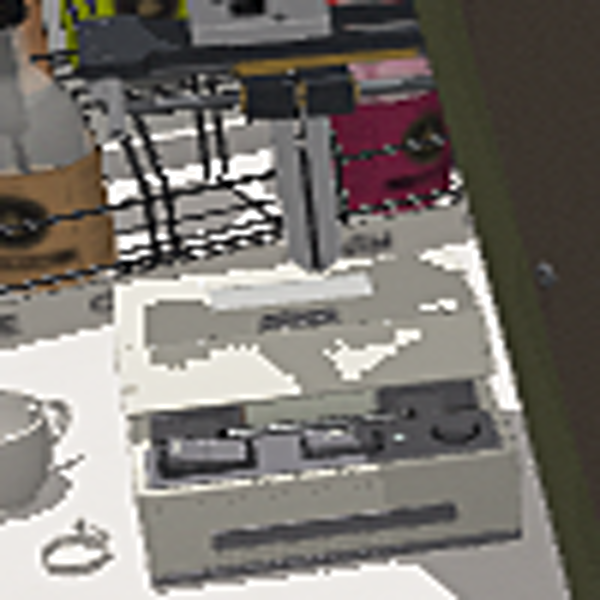

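The ribbed patch shows at zoom (300,320), and the cover is nearly down. I wait for it to rest, then check the patch position.

Emit:
carry_out(
  deltas=[
    [[0, 0, 0], 0, 0],
    [[0, 0, 0], 0, 0],
    [[0, 0, 0], 0, 0],
    [[0, 0, 0], 0, 0],
    [[0, 0, 0], 0, 0],
    [[0, 0, 0], 0, 0],
    [[0, 0, 0], 0, 0],
    [[0, 0, 0], 0, 0],
    [[0, 0, 0], 0, 0],
    [[0, 0, 0], 0, 0],
  ],
)

```text
clock: 9.93
eef_pos: [504.2, 115.3, 167.4]
eef_rot: [3.142, 0.0, -0.321]
wrist_force: [0.0, 0.4, 0.2]
finger_gap: 0.4
```

```bash
python3 - <<'E'
from h import *
p,d=vision.camera("scene");cv2.imwrite("pics/scene5.png",cv2.resize(p[140:260,210:310,::-1],None,fx=6,fy=5,interpolation=cv2.INTER_CUBIC))
np.savez("scene5.npz",p=p,d=d)
W=cloud("scene",d)
print(W[196:212:2,250:272:3,2].round())
for u,v in((260,204),(260,205),(260,208)):print(plane("scene",u,v,110))
E
```

```text
[[100.  99.  99. 100. 100.  99. 101.  99.]
 [100. 100. 101. 100.  99. 101. 101. 101.]
 [100. 103. 101. 103. 103. 105. 104. 103.]
 [105. 107. 106. 107. 105. 107. 104. 106.]
 [107. 107. 105. 106. 107. 108. 107. 106.]
 [107. 108. 108. 107. 106. 105. 105. 102.]
 [107. 106. 104. 102. 103. 100.  97.  99.]
 [103.  99.  99. 100.  98.  97.  97.  97.]]
[500.78431637 125.55591203 110.        ]
[495.56554152 127.8594573  110.        ]
[480.20198004 134.64086871 110.        ]
```

View pics/scene5.png

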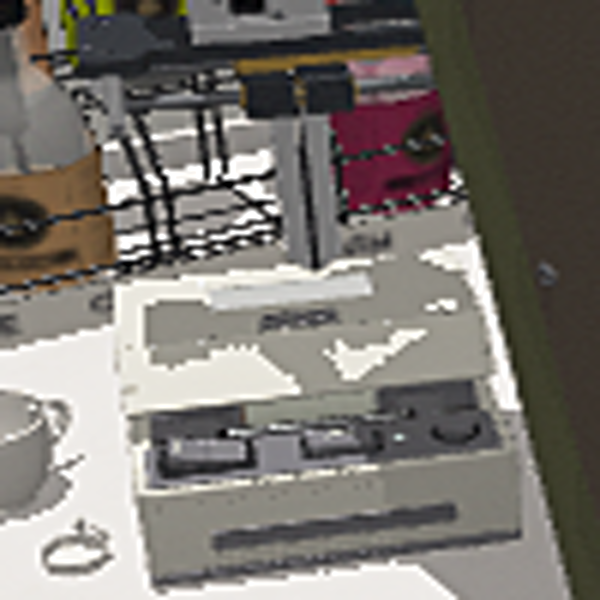

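The cover rests ajar, with patch depth about 107 mm as expected. After removing the scene camera's bias, the patch lies about 6 mm left of my tool line. This agrees with the feed key sitting about 7 mm right of the deck middle in both views. I shift over, then press in small steps.

Emit:
carry_out(
  deltas=[
    [[-0.1, -0.6, 0], 0, 0],
    [[0, 0, 0.8], 0, 0],
    [[0, 0, 0.8], 0, 0],
    [[0, 0, 0.8], 0, 0],
    [[0, 0, 0.5], 0, 0],
    [[0, 0, 0], 0, 0],
    [[0, 0, 0], 0, 0],
  ],
)

```text
clock: 10.57
eef_pos: [505.0, 121.2, 138.1]
eef_rot: [3.141, 0.001, -0.321]
wrist_force: [-0.0, -0.4, 0.5]
finger_gap: 0.3
```

```bash
python3 g.py -8 6.5 125 -18.4
```

```text
t 10.5667 P [505.01 121.2  138.06] yaw -18.391787429091004 rp [3.14 0.  ] local -8.269524840186131 5.885713364733968 138.05543733269394 F [-0.05 -0.38  0.52] gap 0.26962149040033806 j [0.16 0.33 1.71 0.   1.11 2.06]
delta cm [ 0.03 -0.06  1.31] [505.46 121.69 125.  ]
```

Emit:
carry_out(
  deltas=[
    [[0, 0, 0.2], 0, 0],
    [[0, 0, 0.2], 0, 0],
    [[0, 0, 0.1], 0, 0],
    [[0, 0, 0.1], 0, 0],
    [[0, 0, 0.1], 0, 0],
    [[0, 0, 0.1], 0, 0],
    [[0, 0, 0], 0, 0],
  ],
)

```text
clock: 11.15
eef_pos: [505.1, 121.3, 130.3]
eef_rot: [3.142, 0.0, -0.321]
wrist_force: [-2.0, 0.7, 0.5]
finger_gap: 0.5
```

Emit:
carry_out(
  deltas=[
    [[0, 0, 0.1], 0, 0],
    [[0, 0, 0.1], 0, 0],
    [[0, 0, 0], 0, 0],
  ],
)

```text
clock: 11.4
eef_pos: [505.1, 121.2, 128.2]
eef_rot: [3.141, 0.0, -0.321]
wrist_force: [0.1, -0.3, -1.0]
finger_gap: 0.6
```

Emit:
carry_out(
  deltas=[
    [[0, 0, 0.1], 0, 0],
    [[0, 0, 0.1], 0, 0],
    [[0, 0, 0], 0, 0],
  ],
)

```text
clock: 11.65
eef_pos: [505.1, 121.2, 126.2]
eef_rot: [3.141, 0.0, -0.321]
wrist_force: [0.6, -0.4, -0.2]
finger_gap: 0.6
```

Emit:
carry_out(
  deltas=[
    [[0, 0, 0.1], 0, 0],
    [[0, 0, 0], 0, 0],
  ],
)

```text
clock: 11.82
eef_pos: [505.1, 121.3, 125.3]
eef_rot: [3.142, 0.0, -0.321]
wrist_force: [-0.0, -0.2, 0.3]
finger_gap: 0.5
```

Emit:
carry_out(
  deltas=[
    [[0, 0, 0.1], 0, 0],
    [[0, 0, 0], 0, 0],
  ],
)

```text
clock: 11.98
eef_pos: [505.1, 121.2, 124.3]
eef_rot: [3.142, 0.0, -0.321]
wrist_force: [0.5, -0.3, 1.4]
finger_gap: 0.8
```

```bash
python3 - <<'E'
from h import *
p,d=vision.camera("scene");cv2.imwrite("pics/scene6.png",cv2.resize(p[140:260,210:310,::-1],None,fx=6,fy=5,interpolation=cv2.INTER_CUBIC))
E
python3 g.py
```

```text
t 12.0333 P [505.11 121.26 124.38] yaw -18.389719050951708 rp [3.14 0.  ] local -8.196439584536662 5.97835688859294 124.37584380311162 F [-0.45 -0.28 -0.43] gap 0.281726043893946 j [0.17 0.34 1.72 0.   1.08 2.06]
```

View pics/scene6.png

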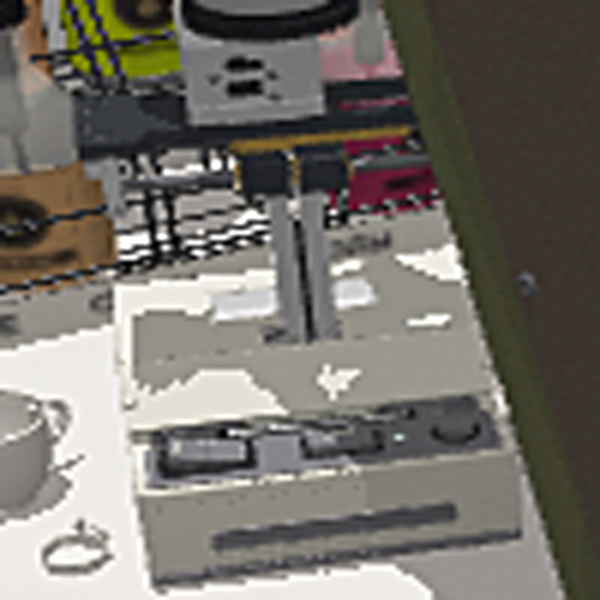

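The fingers are on the patch (zoom (310,335)). The cover's front edge has dropped (from about 412 to 435 at its left end), so it has probably snapped. I press on to feel the bumper.

Emit:
carry_out(
  deltas=[
    [[0, 0, 0.1], 0, 0],
    [[0, 0, 0], 0, 0],
  ],
)

```text
clock: 12.2
eef_pos: [505.1, 121.3, 123.4]
eef_rot: [-3.142, 0.0, -0.321]
wrist_force: [-0.8, 0.7, 1.3]
finger_gap: 0.8
```

Emit:
carry_out(
  deltas=[
    [[0, 0, 0.1], 0, 0],
    [[0, 0, 0], 0, 0],
  ],
)

```text
clock: 12.37
eef_pos: [505.0, 121.4, 122.5]
eef_rot: [-3.142, 0.0, -0.321]
wrist_force: [-2.8, 1.5, 4.5]
finger_gap: 0.8
```

Emit:
carry_out(
  deltas=[
    [[0, 0, 0.1], 0, 0],
    [[0, 0, 0], 0, 0],
  ],
)

```text
clock: 12.53
eef_pos: [504.8, 121.5, 121.6]
eef_rot: [-3.142, 0.001, -0.321]
wrist_force: [-4.8, 0.9, 7.1]
finger_gap: 0.5
```

```bash
python3 - <<'E'
from h import *
p,d=vision.camera("scene");cv2.imwrite("pics/scene7.png",cv2.resize(p[140:260,210:310,::-1],None,fx=6,fy=5,interpolation=cv2.INTER_CUBIC))
E
python3 g.py
```

```text
t 12.5833 P [504.82 121.44 121.67] yaw -18.38309622466336 rp [-3.14  0.  ] local -8.527191215643581 6.055762824815369 121.67114189973339 F [-4.99  0.98  7.38] gap 0.35009605427842955 j [0.17 0.35 1.72 0.   1.07 2.06]
```

View pics/scene7.png

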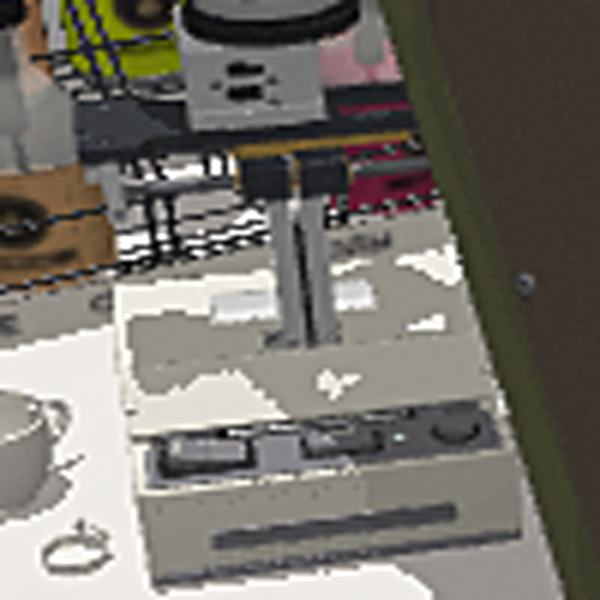

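Force is 7 N, past the snap force. I lift off and check that the cover stays down.

Emit:
carry_out(
  deltas=[
    [[0, 0, -0.2], 0, 0],
    [[0, 0, -0.4], 0, 0],
    [[0, 0, -1], 0, 0],
    [[0, 0, -1.5], 0, 0],
    [[0, 0, -1.5], 0, 0],
    [[0, 0, 0], 0, 0],
    [[0, 0, 0], 0, 0],
  ],
)

```text
clock: 13.17
eef_pos: [505.4, 121.3, 168.1]
eef_rot: [-3.141, -0.001, -0.321]
wrist_force: [0.2, -0.2, -0.2]
finger_gap: 0.4
```

```bash
python3 - <<'E'
from h import *
p,d=vision.camera("scene");cv2.imwrite("pics/scene8.png",cv2.resize(p[140:260,210:310,::-1],None,fx=6,fy=5,interpolation=cv2.INTER_CUBIC))
np.savez("scene8.npz",p=p,d=d)
W=cloud("scene",d)
print(W[198:224:2,240:285:4,2].round())
W5=cloud("scene",np.load("scene5.npz")['d']);print(W5[198:224:2,240:285:4,2].round())
E
python3 g.py
```

```text
[[ 99.  97.  96.  97.  99.  97.  97.  97.  98.  99.  99. 100.]
 [100.  98.  98.  95.  99.  97.  96.  95.  97.  98. 100.  98.]
 [100.  99.  97.  96.  95. 100.  97.  99.  98. 101.  99.  98.]
 [100.  99.  99.  98.  98. 100. 101.  98. 100. 100.  98.  98.]
 [ 99.  99.  98.  99.  99. 100. 101.  98.  98. 100. 101.  98.]
 [ 98.  98.  99.  98. 101. 100.  99.  99.  97.  94.  94.  94.]
 [ 99.  99.  98.  99.  97.  97.  96.  96.  94.  94.  92.  90.]
 [ 97.  95.  97.  95.  94.  93.  91.  90.  90.  90.  87.  85.]
 [ 94.  93.  93.  92.  90.  90.  87.  88.  85.  84.  82.  81.]
 [ 90.  87.  87.  87.  88.  83.  84.  81.  80.  81.  80.  78.]
 [ 83.  84.  84.  84.  84.  80.  81.  78.  78.  76.  75.  75.]
 [ 80.  81.  81.  78.  79.  75.  75.  74.  73.  70.   8.  68.]
 [ 78.  75.  74.  74.  74.  71.  45.  43.  42.  68.  11.  62.]]
[[100. 102.  99.  99. 101. 101. 102. 101. 102. 105. 103. 104.]
 [102. 102. 100. 100. 101. 105. 105. 104. 103. 108. 104. 106.]
 [105. 104. 105. 106. 106. 105. 107. 104. 105. 106. 107. 107.]
 [107. 103. 104. 105. 105. 104. 107. 107. 106. 106. 104. 105.]
 [106. 106. 107. 106. 108. 104. 106. 105. 105. 103. 104. 101.]
 [620. 105. 107. 104. 104. 103. 101.  97.  99.  98.  97.  96.]
 [104. 104. 101. 104.  99.  98.  98.  97.  96.  94.  93.  93.]
 [100.  99. 100.  97.  98.  93.  95.  94.  93.  91.  89.  88.]
 [ 98.  96.  97.  93.  91.  93.  91.  90.  88.  87.  87.  86.]
 [ 93.  92.  90.  90.  88.  87.  88.  86.  84.  84.  82.  79.]
 [ 89.  88.  86.  86.  84.  83.  81.  57.   8.  39.  39.  75.]
 [ 86.  85.  83.  81.  54.  55.  51.  53.  49.   8.   9.  70.]
 [ 78.  42.  40.  52.  47.  51.  46.  45.  43.  67.  10.  58.]]
t 13.2167 P [505.04 121.23 167.22] yaw -18.388825014295282 rp [-3.14 -0.  ] local -8.249796814487777 5.924433358653211 167.2194102944442 F [ 0.12 -0.29  0.12] gap 0.7907644590949083 j [ 0.17  0.29  1.68 -0.    1.17  2.06]
```

View pics/scene8.png

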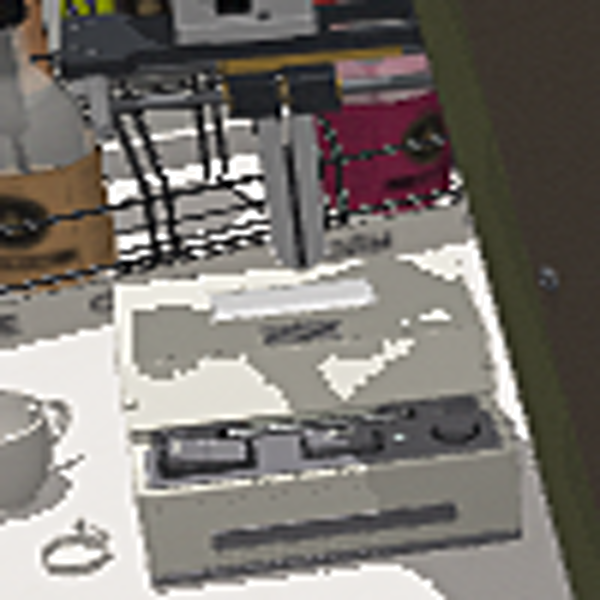

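The cover is shut: its top is now flat at the same height along its depth, where it was tilted before. The patch sat centred under the fingers, so the arm frame and the picture agree. Next, I rotate the tool a quarter turn so it is narrow across the rocker, and move above the rocker's left end.

Emit:
carry_out(
  deltas=[
    [[0, 0, 0], -6, 0],
    [[0, 0, 0], -6, 0],
    [[0, 0, 0], -6, 0],
    [[0, 0, 0], -6, 0],
    [[0, 0, 0], -6, 0],
    [[0, 0, 0], -6, 0],
    [[0, 0, 0], -6, 0],
    [[0, 0, 0], -6, 0],
    [[0, 0, 0], -6, 0],
    [[0, 0, 0], -6, 0],
    [[0, 0, 0], -6, 0],
    [[0, 0, 0], -6, 0],
    [[0, 0, 0], -6, 0],
    [[0, 0, 0], -6, 0],
    [[0, 0, 0], -6, 0],
    [[0, 0, 0], 0, 0],
    [[0, 0, 0], 0, 0],
  ],
)

```text
clock: 14.63
eef_pos: [504.9, 121.2, 166.7]
eef_rot: [-3.141, 0.001, 1.247]
wrist_force: [0.1, 0.7, -0.3]
finger_gap: 0.2
```

```bash
python3 g.py -73.5 76 112
```

```text
t 14.6333 P [504.87 121.2  166.7 ] yaw 71.42414985707231 rp [-3.14  0.  ] local -8.403430919411557 5.843092297144097 166.7012191985711 F [ 0.11  0.7  -0.26] gap 0.23775539552433347 j [ 0.17  0.29  1.68 -0.    1.17  0.49]
delta cm [ 7.   -6.53  5.47] [465.25 208.31 112.  ]
```

Emit:
carry_out(
  deltas=[
    [[0.7, -0.65, 0], 0, 0],
    [[1.4, -1.3, 0], 0, 0],
    [[1.4, -1.3, 0], 0, 0],
    [[1.4, -1.3, 0], 0, 0],
    [[1.4, -1.3, 0], 0, 0],
    [[0.7, -0.65, 0], 0, 0],
    [[0, 0, 0], 0, 0],
    [[0, 0, 1.5], 0, 0],
    [[0, 0, 1.5], 0, 0],
    [[0, 0, 1.5], 0, 0],
    [[0, 0, 0.9], 0, 0],
    [[0, 0, 0], 0, 0],
    [[0, 0, 0], 0, 0],
  ],
)

```text
clock: 15.72
eef_pos: [465.7, 207.9, 113.5]
eef_rot: [-3.141, 0.0, 1.249]
wrist_force: [0.2, -0.1, 0.4]
finger_gap: 0.2
```

```bash
python3 - <<'E'
from h import *
p,d=vision.camera("scene");cv2.imwrite("pics/scene9.png",cv2.resize(p[180:260,215:305,::-1],None,fx=8,fy=7,interpolation=cv2.INTER_CUBIC))
p,d=vision.camera("top");cv2.imwrite("pics/top9.png",cv2.resize(p[130:260,160:340,::-1],None,fx=4,fy=4,interpolation=cv2.INTER_CUBIC))
E
python3 g.py -73.5 76 101
```

```text
t 15.8167 P [466.05 208.16 114.3 ] yaw 71.58265326257795 rp [ 3.14 -0.  ] local -72.68534300229915 76.10444309444074 114.29942877287993 F [ 0.43 -0.2  -0.49] gap 0.4491497943677562 j [0.35 0.34 1.75 0.   1.05 0.67]
delta cm [-0.01 -0.08  1.33] [465.25 208.31 101.  ]
```

View pics/scene9.png

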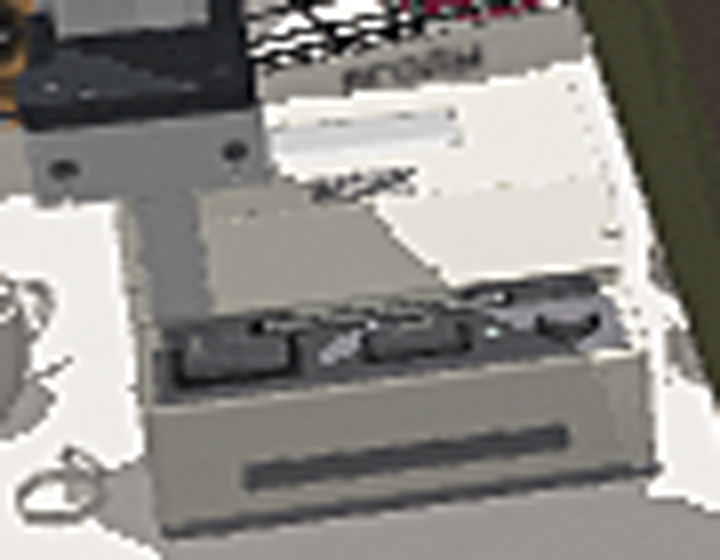

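View pics/top9.png

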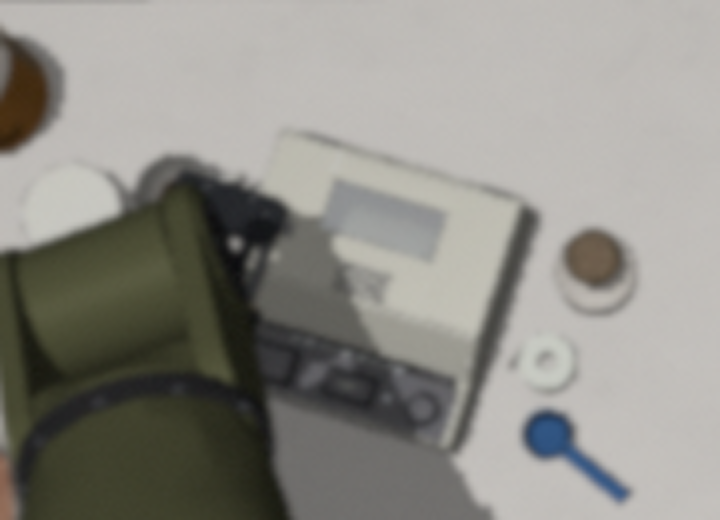

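The top view shows the shut cover and the keys in the same place as before (feed at the same pixel within 0.4 px). In the scene view the finger hangs over the rocker's left end, overlapping about 9 mm. I shift 2 mm inward and press in steps.

Emit:
carry_out(
  deltas=[
    [[-0.2, -0.1, 0.4], 0, 0],
    [[0, 0, 0.4], 0, 0],
    [[0, 0, 0.2], 0, 0],
    [[0, 0, 0], 0, 0],
    [[0, 0, 0], 0, 0],
  ],
)

```text
clock: 16.23
eef_pos: [463.9, 206.6, 103.4]
eef_rot: [-3.141, 0.0, 1.25]
wrist_force: [-1.1, 0.6, -0.5]
finger_gap: 0.2
```

Emit:
carry_out(
  deltas=[
    [[0, 0, 0.1], 0, 0],
    [[0, 0, 0.1], 0, 0],
    [[0, 0, 0], 0, 0],
  ],
)

```text
clock: 16.48
eef_pos: [464.1, 206.7, 101.5]
eef_rot: [3.141, -0.0, 1.25]
wrist_force: [0.8, 0.6, 1.0]
finger_gap: 0.7
```

Emit:
carry_out(
  deltas=[
    [[0, 0, 0.1], 0, 0],
    [[0, 0, 0.1], 0, 0],
    [[0, 0, 0], 0, 0],
  ],
)

```text
clock: 16.73
eef_pos: [464.0, 206.6, 99.3]
eef_rot: [3.142, -0.0, 1.25]
wrist_force: [0.3, 0.0, 0.6]
finger_gap: 0.7
```

Emit:
carry_out(
  deltas=[
    [[0, 0, 0.1], 0, 0],
    [[0, 0, 0], 0, 0],
  ],
)

```text
clock: 16.9
eef_pos: [463.8, 206.5, 98.2]
eef_rot: [-3.141, 0.0, 1.25]
wrist_force: [1.0, 0.4, 0.4]
finger_gap: 0.4
```

Emit:
carry_out(
  deltas=[
    [[0, 0, 0.1], 0, 0],
    [[0, 0, 0], 0, 0],
  ],
)

```text
clock: 17.07
eef_pos: [463.8, 206.5, 97.2]
eef_rot: [-3.141, 0.0, 1.25]
wrist_force: [0.2, 0.2, 0.2]
finger_gap: 0.1
```

Emit:
carry_out(
  deltas=[
    [[0, 0, 0.1], 0, 0],
    [[0, 0, 0], 0, 0],
  ],
)

```text
clock: 17.23
eef_pos: [464.0, 206.6, 96.4]
eef_rot: [-3.142, -0.0, 1.25]
wrist_force: [-0.4, 1.3, 1.8]
finger_gap: 0.8
```

```bash
python3 - <<'E'
from h import *
p,d=vision.camera("scene");cv2.imwrite("pics/scene10.png",cv2.resize(p[180:260,215:305,::-1],None,fx=8,fy=7,interpolation=cv2.INTER_CUBIC))
E
python3 g.py
```

```text
t 17.2833 P [463.93 206.62  96.42] yaw 71.61393755914888 rp [-3.14  0.  ] local -74.21257312891545 73.97262171996468 96.4188487184509 F [0.3  1.33 1.19] gap 0.4616249147650658 j [ 0.35  0.36  1.77 -0.    1.01  0.67]
```

View pics/scene10.png

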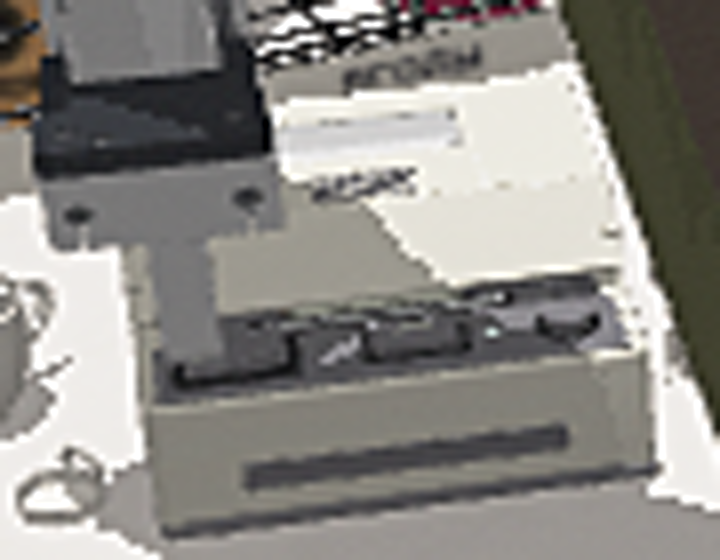

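The finger stands on the rocker's left end (zoom (195,360)). The force is still only about 1.5 N, so I press on.

Emit:
carry_out(
  deltas=[
    [[0, 0, 0.1], 0, 0],
    [[0, 0, 0], 0, 0],
  ],
)

```text
clock: 17.45
eef_pos: [464.1, 206.7, 96.0]
eef_rot: [3.141, -0.0, 1.25]
wrist_force: [-3.6, -0.6, 8.1]
finger_gap: 0.2
```

Emit:
carry_out(
  deltas=[
    [[0, 0, 0.1], 0, 0],
    [[0, 0, 0], 0, 0],
  ],
)

```text
clock: 17.62
eef_pos: [464.1, 206.7, 95.7]
eef_rot: [3.141, -0.0, 1.25]
wrist_force: [-7.2, -1.7, 19.0]
finger_gap: 0.9
```

That is a hard stop at 19 N, so the rocker is fully over. I lift and check.

Emit:
carry_out(
  deltas=[
    [[0, 0, -0.3], 0, 0],
    [[0, 0, -1], 0, 0],
    [[0, 0, -1.5], 0, 0],
    [[0, 0, 0], 0, 0],
    [[-1, 0, 0], 0, 0],
    [[-1.5, 0, 0], 0, 0],
    [[-1.5, 0, 0], 0, 0],
    [[-1.5, 0, 0], 0, 0],
    [[-1.5, 0, 0], 0, 0],
    [[-0.4, 0, 0], 0, 0],
    [[0, 0, 0], 0, 0],
    [[0, 0, 0], 0, 0],
  ],
)

```text
clock: 18.62
eef_pos: [440.6, 136.4, 122.3]
eef_rot: [-3.141, 0.0, 1.249]
wrist_force: [0.1, -0.2, -0.3]
finger_gap: 0.4
```

```bash
python3 - <<'E'
from h import *
p,d=vision.camera("scene");cv2.imwrite("pics/scene11.png",cv2.resize(p[180:260,215:305,::-1],None,fx=8,fy=7,interpolation=cv2.INTER_CUBIC))
E
python3 g.py -73.5 0 100
```

```text
t 18.6667 P [440.69 136.66 122.26] yaw 71.61231519187527 rp [-3.14  0.  ] local -74.18158292877682 0.2552431929227611 122.25843394283612 F [-0.63 -0.83  0.73] gap 0.48766763383633505 j [0.22 0.23 1.88 0.   1.04 0.54]
delta cm [-0.03  0.07  2.23] [441.26 136.2  100.  ]
```

View pics/scene11.png

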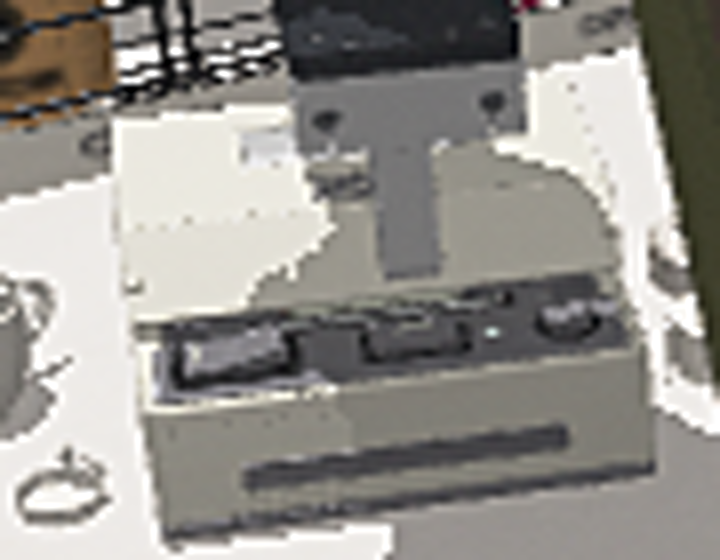

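```bash
python3 - <<'E'
from h import *
p,d=vision.camera("scene");a=p[222:242,230:280,::-1];b=np.load("scene0.npz")['p'][222:242,230:280,::-1]
cv2.imwrite("pics/cmp.png",cv2.resize(np.vstack([b,a]),None,fx=14,fy=14,interpolation=cv2.INTER_NEAREST))
E
```

```text
(no output)
```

View pics/cmp.png

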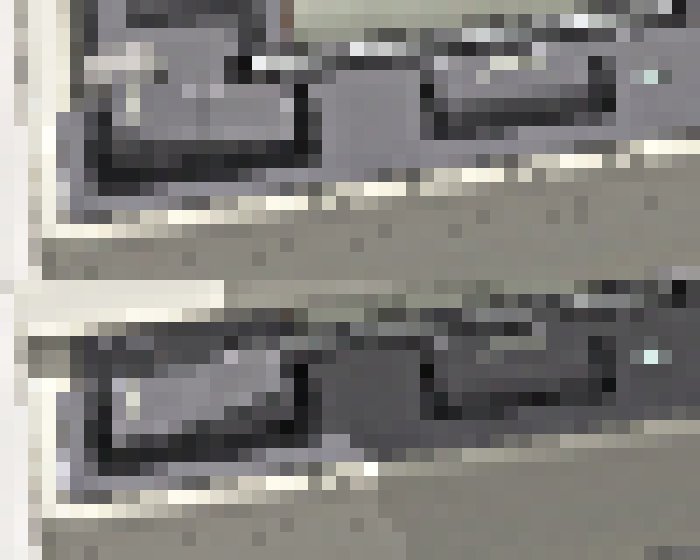

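In the comparison (before above, now below) the rocker's dark front face is now thin at its left end and thick at its right: it has tipped to on. Nothing has shifted. Now the feed key.

Emit:
carry_out(
  deltas=[
    [[0, 0.1, 0.8], 0, 0],
    [[0, 0, 0.8], 0, 0],
    [[0, 0, 0.5], 0, 0],
    [[0, 0, 0.2], 0, 0],
    [[0, 0, 0], 0, 0],
    [[0, 0, 0], 0, 0],
  ],
)

```text
clock: 19.22
eef_pos: [441.6, 136.1, 99.3]
eef_rot: [-3.141, 0.0, 1.25]
wrist_force: [0.7, 0.9, 0.2]
finger_gap: 0.5
```

Emit:
carry_out(
  deltas=[
    [[0, 0, 0.1], 0, 0],
    [[0, 0, 0.1], 0, 0],
    [[0, 0, 0], 0, 0],
  ],
)

```text
clock: 19.47
eef_pos: [441.6, 136.1, 97.4]
eef_rot: [3.141, -0.0, 1.25]
wrist_force: [-0.2, 0.2, -0.7]
finger_gap: 0.2
```

Emit:
carry_out(
  deltas=[
    [[0, 0, 0.1], 0, 0],
    [[0, 0, 0.1], 0, 0],
    [[0, 0, 0], 0, 0],
  ],
)

```text
clock: 19.72
eef_pos: [441.7, 136.1, 95.5]
eef_rot: [3.141, -0.0, 1.25]
wrist_force: [-0.6, -0.2, 1.9]
finger_gap: 0.4
```

Emit:
carry_out(
  deltas=[
    [[0, 0, 0.1], 0, 0],
    [[0, 0, 0], 0, 0],
  ],
)

```text
clock: 19.88
eef_pos: [441.7, 136.1, 94.5]
eef_rot: [3.141, -0.0, 1.25]
wrist_force: [0.6, 0.0, 3.5]
finger_gap: 0.2
```

Emit:
carry_out(
  deltas=[
    [[0, 0, 0.1], 0, 0],
    [[0, 0, 0], 0, 0],
  ],
)

```text
clock: 20.05
eef_pos: [441.7, 136.1, 93.4]
eef_rot: [3.141, -0.0, 1.25]
wrist_force: [-1.0, 0.1, 3.1]
finger_gap: 0.7
```

Emit:
carry_out(
  deltas=[
    [[0, 0, 0.05], 0, 0],
    [[0, 0, 0], 0, 0],
  ],
)

```text
clock: 20.22
eef_pos: [441.7, 136.1, 93.2]
eef_rot: [3.141, -0.0, 1.25]
wrist_force: [-0.9, -1.0, 6.1]
finger_gap: 0.5
```

At 6 N the key is at its bottom stop (4 N fully down). I lift clear and back off.

Emit:
carry_out(
  deltas=[
    [[0, 0, -0.4], 0, 0],
    [[0, 0, -1], 0, 0],
    [[0, 0, -2], 0, 0],
    [[0, 0, -2], 0, 0],
    [[0, 0, -2], 0, 0],
    [[0, 0, -2], 0, 0],
    [[-2, 0, -1], 0, 0],
    [[-3, 0, 0], 0, 0],
    [[-3, 0, 0], 0, 0],
    [[-3, 0, 0], 0, 0],
    [[-3, 0, 0], 0, 0],
    [[-3, 0, 0], 0, 0],
    [[-3, 0, 0], 0, 0],
    [[-3, 0, 0], 0, 0],
    [[0, 0, 0], 0, 0],
    [[0, 0, 0], 0, 0],
  ],
)

```text
clock: 21.55
eef_pos: [368.6, -83.0, 197.4]
eef_rot: [3.141, -0.0, 1.247]
wrist_force: [0.5, 1.3, -0.1]
finger_gap: 0.1
```

```bash
python3 - <<'E'
from h import *
p,d=vision.camera("scene");np.savez("scene12.npz",p=p,d=d);cv2.imwrite("pics/scene12.png",cv2.resize(p[170:260,210:315,::-1],None,fx=7,fy=6,interpolation=cv2.INTER_CUBIC))
a=p[222:242,230:300,::-1];b=np.load("scene0.npz")['p'][222:242,230:300,::-1]
cv2.imwrite("pics/cmp2.png",cv2.resize(np.vstack([b,a]),None,fx=10,fy=10,interpolation=cv2.INTER_NEAREST))
p,d=vision.camera("top");cv2.imwrite("pics/top12.png",cv2.resize(p[130:260,160:340,::-1],None,fx=4,fy=4,interpolation=cv2.INTER_CUBIC))
W=cloud("scene",np.load("scene12.npz")['d']);print(W[200:214:3,240:285:6,2].round())
E
python3 g.py
```

```text
[[ 96.  97.  96.  98.  96.  97. 100. 101.]
 [ 99.  95. 100. 100.  99. 100. 100. 100.]
 [100.  99.  99. 100. 100.  99.  98.  99.]
 [100.  98.  98.  99.  97.  95.  95.  93.]
 [ 97.  98.  96.  93.  89.  91.  87.  88.]]
t 21.65 P [369.1 -81.7 197.2] yaw 71.60950639469162 rp [ 3.14 -0.  ] local -73.18649568809457 -229.53568017165938 197.1981266850463 F [-0.03  1.2  -1.02] gap -0.030491043430807944 j [-0.31 -0.06  2.    0.    1.2   0.01]
```

View pics/scene12.png

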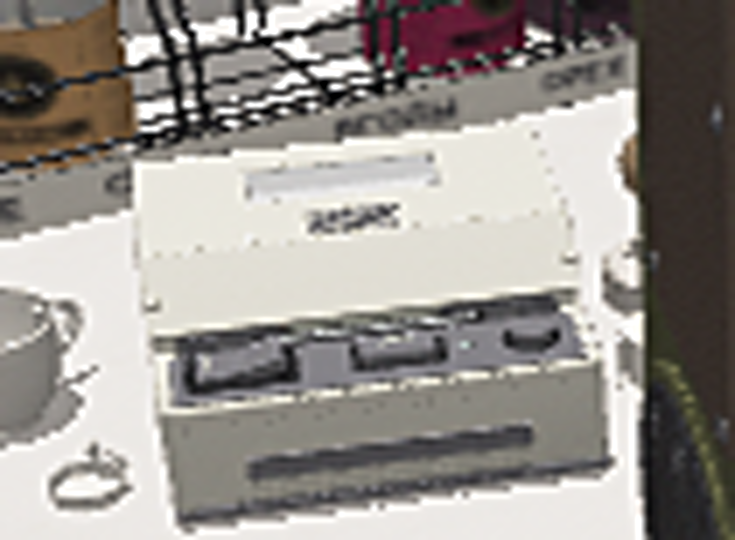

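View pics/cmp2.png

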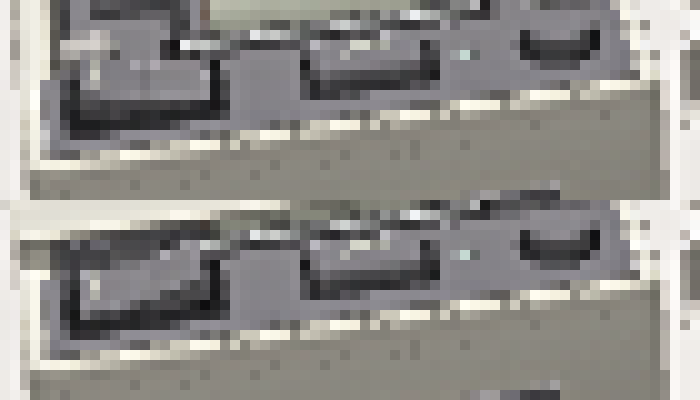

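View pics/top12.png

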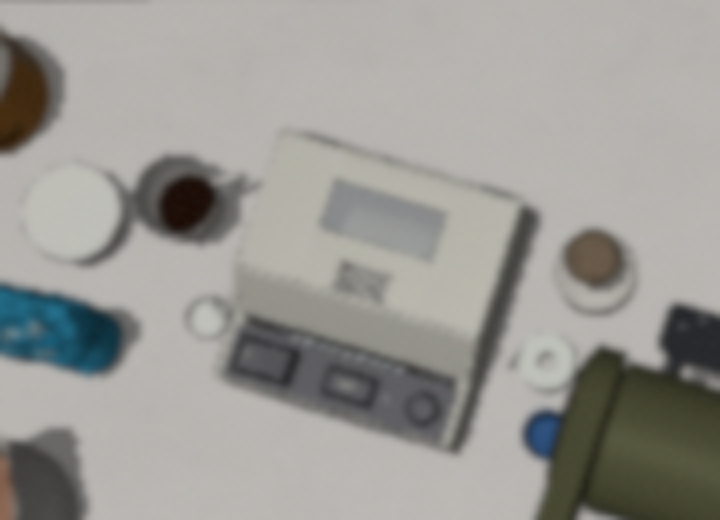

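Both views show the cover shut, the rocker tipped on, both keys up, and the printer and the things round it in place. The arm is clear, so I hand in.

```bash
python3 -c "
from cell import workorder
print(workorder.sign_off())"
```

```text
the job is handed in; nothing more can be done
None
```

The job is done and handed in at about 21.7 s of the 54 s allowed; the sign-off gives no verdict.

- **Cover:** I pushed it over from behind with the closed fingers until it sank by itself, then pressed the ribbed patch to about 7 N. After I lifted off, its top lay flat in the scene depth readings. I judged the latch by that, not by a felt click: no clear snap showed in the force readings.
- **Power rocker:** I pressed the left end until it hit its stop, at 19 N, which is under the 30 N limit but more than it needed. The pictures show it tipped from off to on.
- **Feed key:** I tapped it down to its stop, at about 6 N, and it is up again.
- **Last checks:** In the final pictures the pause key is untouched and up. The printer has not visibly moved, nor have the things round it that were in view; the arm hid part of the scoop. The fingers are well clear of everything.
- **What disagreed:** The scene camera read roughly 4 to 10 mm off the top camera on the deck. My first guess for the printer's centre line was also 6 mm too far right, because the feed key sits about 7 mm right of the middle of the deck. I corrected for both before pressing anything.

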